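Register a flat-edged mirror against the jig's bar and lock it

ROBOT

A 6-joint arm with a two-finger parallel gripper is mounted at the origin on the work surface. World frame = base frame: x ahead of the robot, y to its left, z up, the work surface at z = 0. Lengths are in mm, angles in rad, forces in N, time in s.
With the tool pointing down it reaches from about 425 to 925 mm from the base axis. Payload 12.5 kg.
Tool frame: the origin (TCP) lies at the very end of the fingers, on their centre line; the grasp point (between the pads) lies 19 mm behind it; z points along the fingers, y is the line along which they close (so a half turn about z gives the same grasp; the last joint's range is limited). The gripper opens to 85 mm and grips with 20 to 120 N. Pads are 22 mm wide; open, the fingers measure 114 mm over their backs; the gripper's body (76 mm by 85 mm) begins 54 mm behind the grasp point. The pads swing forward as they close: fully open they stand 13 mm farther back than shut.
Start: joints at [-1.455, 0.491, 1.559, -0, 1.092, -0.106], TCP at [137.513, -609.701, 231.327] pointing down, gripper open.
Joint ranges: [-3.1, 3.1], [-0.84, 2.19], [0.05, 2.79], [-1.13, 4.28], [0.06, 2.93], [-2.69, 2.69]. Speed limits (rad/s): [2.22, 2.22, 2.79, 3.14, 3.14, 3.14].

INTERFACE

Orientations are given as a 3x3 rotation matrix whose columns are the frame's x, y, z axes.
In Python, from bench import r gives the robot as it stands. The module is installed in compiled form; this text tells all that it offers.
- The arm moves only by the tool send_rows, never from a script. Its arguments are lists of equal length, an entry for each row: "delta_pos": the shift along the tool's x, y, z in mm, a list of three; "twist": the turn about the tool's z in degrees; "gripper": the opening in per cent of the stroke, from 0 (shut) to 100 (fully open). A call has 1 to 12 rows; each row is the pose to reach, as a shift and turn from the pose commanded when the call began, along the tool's axes at that moment; what a row does not reach only later rows make up. A row lasts 1/8 s, in which the tool goes at most 62.5 mm and 10.7 degrees, less where a joint would pass 70% of its speed; a pose out of reach is approached as far as the arm can. A call with a gripper value outside its range is refused whole. The fingers move at their own pace and stop on an object; "force" is the grip in N (left out, the last holds). Time passes only in rows, so rows that repeat a pose let the fingers close. It gives the time, the measured TCP pose, the force, the opening and the grip force at its end, in the units of the state.
- r.get_obs(): the state, without advancing time (a new reading comes with each control period).
- r.grab_frame(name): name is "scene" or "top" or "wrist"; returns the picture (384x512x3 uint8, red, green, blue); there is no depth.
- r.camera_info(name): a dict with "fx", "fy", "cx", "cy" (pixels), "eye" and "orientation" of the camera in the world. Camera axes: x right, y up, looking along -z (the intrinsics and any distortion apply to the point x, -y, -z); pixel columns grow to the right and rows downward; lengths in mm; the calibration is good to about 2 mm. A picture is of the moment at which its call begins: read the wrist's pose just before it. camera_info takes no time and is no camera call; for the wrist camera it gives the pose at the moment of the call.
- r.job_done(): hands the job in; it is judged then, once.
The state is a dict: "time_s": time; "joints": joint angles; "qvel": joint speeds; "effort": joint torques, N m; "ee_pos": TCP position; "ee_rot": TCP orientation; "wrist_force": force on the tool from outside, world axes, zero at the start; "wrist_torque": the same for the moment, N m; "finger_gap": finger opening in mm; "finger_force": force on a finger pad.
Only numpy, scipy, OpenCV 4.12 (cv2) and the standard library are available. Lean on these libraries where they do the work, as an engineer would, in place of code of your own. Each camera call takes 0.05 s, during which the arm holds its last target. There are 200 camera calls.

TASK

Turn the round bronze mirror in the jig with the fingertips on its face, pressing gently, until its whole flat edge lies flush against the blue alignment bar. Only then slide the orange keeper up until it just touches the mirror's round back, so that the mirror is held against the bar. It is glass: never press on it or squeeze it hard (keep well under 20 N), keep it lying in the jig, do not shift the other things on the bench, and let go of everything at the end.

Things in the scene. Friction and masses are not known exactly. Their poses are not given: they have to be found in the camera images.
- jig: fixed rigid MDF jig board, 14 mm thick, reaching from x = -150 to +85 mm and y = +-125 mm. Origin: on the table top, straight below where the mirror's centre lies once home. +x points from the keeper to the blue bar, y along the bar. Blue bar: face at x = +45 mm, 20 mm thick, 144 mm long, top 32 mm above the table
- bar_face (a point): middle of the blue bar's face that looks at the mirror, 24 mm above the table; same axes as the jig (x points into the bar)
- bed_home (a point): point on top of the white slippery bed (20 mm above the table; friction about 0.1; foam-backed: gives about 1 mm per 6 N of press, springs back) where the mirror's centre lies once home; jig x = y = 0. The bed reaches from jig x = -85 mm to the bar and y = +-75 mm. A low grey guide pin stands on it at each side (12 mm in diameter, top at 26 mm, at jig x = -12, y = +-63 mm); between pins, bar and keeper the mirror turns and slides freely
- mirror: loose bronze glass disc in the bed, 110 mm across, 8 mm thick, upper face 28 mm above the table, about 0.2 kg; one flat edge 63 mm long, 45 mm from the centre, yellow tape along it. Origin: centre of the full circle, underside; +x points square out through the flat. Starts 14 to 22 mm short of home; home: its +x along the jig's +x, centre at jig x = 0. A fingertip pressing 4 to 8 N drags it
- mirror_flat (a point): middle of the mirror's flat edge, half way up its thickness. At the start the flat points anywhere but at the bar; with the round edge at the bar the mirror's centre stays 10 mm short of home
- keeper (a joint): slide of the orange keeper along the jig's x, in m: 0 = fully back (its flat front face at jig x = -95 mm), grows towards the bar up to 0.048. With the mirror home the keeper touches its round back at 0.040. Stiff slide: moves with about 2.5 N and stays where it is left
- keeper_knob (a point): the keeper's black round upright knob, 20 mm in diameter, its top 74 mm above the table; this point is on the knob's axis, 60 mm above the table and 18 mm behind the keeper's front face. The keeper's orange block below it is 33 x 60 mm, top at 36 mm
- pencil: red square carpenter's pencil, 150 x 8 x 8 mm, on the jig board beside the bed on its +y side; leave alone
- spacer_block: wooden spacer, 50 x 26 x 20 mm, on the jig board beside the bed on its -y side; leave alone
- glue_bottle: white glue bottle, 160 mm tall, 60 mm in diameter; leave alone
- screw_jar: glass jar, 85 mm tall, 70 mm in diameter; leave alone
- sanding_block: cork sanding block, 70 x 110 x 35 mm; leave alone
- try_square: try square, blade 150 mm, stock 100 mm, 18 mm high, lying; leave alone
- moulding_offcut: white moulding offcut, 30 x 200 x 22 mm, lying on the table at the robot's left; leave alone
There are look-alikes about, which are no part of the job. Several things have the shape of the mirror; the one meant has the colours described above.

How it is judged (in metres and radians):
On the way, in this order (a step that is already met when the one before it is completed fails the run):
1. the mirror's flat lies flush against the blue bar (within 2 mm and 2 degrees) while the keeper is still back (x of mirror_flat in the frame of bar_face above -0.002 m and angle between the x axis of mirror and the x axis of jig, either way round below 0.035 rad and angle between mirror's own z axis and vertical below 0.04 rad and value of joint keeper below 0.03 m), for 0.2 s.
2. the keeper is slid up to the mirror's round back with the flat still on the bar (x of mirror_flat in the frame of bar_face above -0.002 m and angle between the x axis of mirror and the x axis of jig, either way round below 0.035 rad and angle between mirror's own z axis and vertical below 0.04 rad and value of joint keeper above 0.0382 m), for 0.2 s.
At the end, for the whole second after the job is handed in: the mirror lies flat in the jig, at rest, its flat within 2 mm of the blue bar's face and within 2 degrees (0.035 rad) of parallel to it, the keeper is up against its back (slide at 0.0382 m or more), and the robot touches neither (all of step 2 and linear speed of mirror below 0.01 m/s and angular speed of mirror below 0.1 rad/s and contact force between the fingers and mirror below 0.05 N and contact force between the arm and jig below 0.05 N).
It fails at once if the fingers or the arm press on the mirror with more than 20 N (contact force between any of the fingers, the arm and mirror above 20 N).
It fails at once if the mirror is squeezed against the jig (bed, bar, pins, keeper) with more than 40 N in all, i.e. about 19 N on each side (contact force between mirror and jig above 40 N).
It fails at once if the mirror is tipped or leaves the jig's bed (angle between mirror's own z axis and vertical above 0.2 rad or horizontal distance between mirror and jig above 0.05 m).
It fails at once if a bystander is shifted by more than 20 mm (distance of any of pencil, spacer_block, glue_bottle, screw_jar, sanding_block, try_square, moulding_offcut from where it was at the start of the episode above 0.02 m).
It also fails if it takes over 72 s, if anything falls off the work surface, if the arm or the gripper's body presses on something with over 40 N, if the wrist force passes 120 N, or if a joint passes its speed limit or range.

## Working session

There is one attempt and no reset: what is moved stays moved. The work goes in short steps, Python scripts to look and compute and a tool call to move; the robot and the scene stay as the last step left them, time stands still between calls to the robot, and variables do not carry over. Pictures are saved under pics/ and viewed, at most 10 in all, crops included, and the job is handed in when it is done.

Besides the shell and the picture viewer there is one more tool, called after ">>>" as a command line: name --pt "numbers of a row" for each row, then --argument value for the rest. send_rows: Moves the arm, as the interface text tells. Its arguments: {"type":"object","properties":{"delta_pos":{"type":"array","items":{"type":"array","items":{"type":"number"}}},"twist":{"type":"array","items":{"type":"number"}},"gripper":{"type":"array","items":{"type":"number"}},"force":{"type":"number"}},"required":["delta_pos","twist","gripper"]}

```bash
mkdir -p pics
cat > h.py <<'E'
import numpy as np, cv2
from bench import r
def grab(n):
    ci=r.camera_info(n); im=r.grab_frame(n); return im,ci
def save(im,p): cv2.imwrite('pics/'+p,cv2.cvtColor(im,cv2.COLOR_RGB2BGR))
def ray(ci,uv,z):
    uv=np.atleast_2d(np.asarray(uv,float)); 
    d=np.c_[(uv[:,0]-ci['cx'])/ci['fx'],-(uv[:,1]-ci['cy'])/ci['fy'],-np.ones(len(uv))]@np.array(ci['orientation']).T
    e=np.array(ci['eye']); return e+d*((z-e[2])/d[:,2:3])
E
python3 - <<'E'
from h import *
print(r.get_obs())
a=[]
for n in('top','scene'):
    im,ci=grab(n); print(n,ci); save(im,n+'0.png');
E
```

```text
{'time_s': 0.0, 'joints': array([-1.45458227e+00,  4.91552535e-01,  1.55948523e+00, -1.72226600e-05,
        1.09170451e+00, -1.05606491e-01]), 'qvel': array([-0.00144922,  0.0003511 ,  0.00122227, -0.00079483,  0.00210883,
        0.00119563]), 'effort': array([-3.64429063e-03, -6.18470335e+01, -2.61594915e+01, -1.81025548e-04,
        4.06237668e-03,  2.23569975e-05]), 'ee_pos': array([ 137.48957248, -609.4390987 ,  230.71978612]), 'ee_rot': array([[ 9.75496795e-01,  2.20013592e-01, -1.48481319e-04],
       [ 2.20013616e-01, -9.75496135e-01,  1.14008745e-03],
       [ 1.05991782e-04, -1.14481957e-03, -9.99999339e-01]]), 'wrist_force': array([0.03163443, 1.00221569, 0.07090628]), 'wrist_torque': array([-0.0154271 ,  0.0023838 ,  0.02169472]), 'finger_force': 0.0, 'finger_gap': 85.42821207504393}
top {'fx': 364.1985290961419, 'fy': 364.1985290961419, 'cx': 253.85779761964486, 'cy': 188.3166817636011, 'eye': array([ 339.43498639,  -47.15905553, 1036.84002694]), 'orientation': array([[ 0.19137269,  0.95630534, -0.22103529],
       [-0.98150514,  0.18758218, -0.03821757],
       [ 0.00491461,  0.22426107,  0.97451671]])}
scene {'fx': 403.720650454054, 'fy': 403.720650454054, 'cx': 257.857672437533, 'cy': 189.010350114133, 'eye': array([ 891.44394899,  440.86159429, 1086.74933573]), 'orientation': array([[-0.820689  , -0.50340707,  0.27027927],
       [ 0.5712217 , -0.71190718,  0.40852655],
       [-0.01324141,  0.48966263,  0.87181143]])}
```

View pics/top0.png

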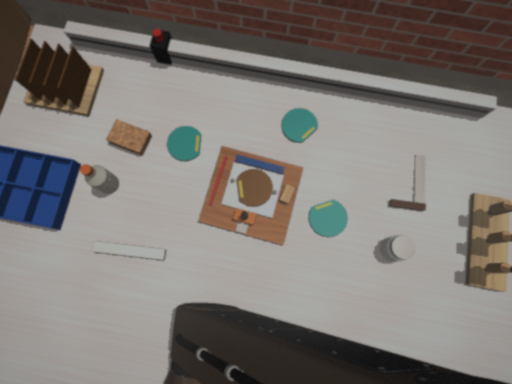

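The top view shows the jig near (252,195), with the blue bar at (259,164) and the orange keeper at (243,216). The mirror is at (254,187), with its yellow tape at (240,190) facing left (jig +y).

Run:
```python
from h import *
im,ci=grab('top'); hsv=cv2.cvtColor(im,cv2.COLOR_RGB2HSV)
roi=np.zeros(im.shape[:2],np.uint8); roi[145:245,198:305]=255
for n,lo,hi,z in(('blue',(105,90,40),(125,255,255),32),('orange',(5,190,120),(16,255,255),36),('yellow',(22,120,100),(35,255,255),28),('board',(3,60,40),(16,255,255),14)):
    m=cv2.inRange(hsv,lo,hi)&roi
    p=np.argwhere(m)[:,::-1]; print(n,len(p))
    if len(p)<4: continue
    P=ray(ci,p,z)[:,:2].astype(np.float32); rc=cv2.minAreaRect(P); print(P.mean(0),rc)
ob=r.get_obs();w,wi=grab('wrist'); print(wi, ob['ee_pos'])
```

```text
blue 250
[640.9848    -8.575453] ((641.210693359375, -9.134140014648438), (136.8317108154297, 16.80295753479004), 85.45045471191406)
orange 0
yellow 54
[559.713     29.195461] ((560.358154296875, 29.525753021240234), (49.916324615478516, 8.833599090576172), 19.367252349853516)
board 4805
[542.4046    -4.909408] ((554.35595703125, -2.4316864013671875), (247.82423400878906, 234.2030792236328), 85.53111267089844)
{'fx': 282.47461474159064, 'fy': 282.47461474159064, 'cx': 257.023269765189, 'cy': 191.47052968020074, 'eye': array([ 202.17258624, -596.23215945,  373.13036658]), 'orientation': array([[ 2.21008950e-01,  9.41250590e-01,  2.55347547e-01],
       [-9.75271777e-01,  2.13280406e-01,  5.79347003e-02],
       [ 7.04423410e-05, -2.61837343e-01,  9.65112015e-01]])} [ 137.50303884 -609.51663961  230.88583685]
```

>>> send_rows --pt "46 -41 0" --pt "92 -82 0" --pt "139 -124 0" --pt "185 -165 0" --pt "231 -206 0" --pt "277 -247 0" --pt "324 -288 0" --pt "370 -330 0" --pt "416 -371 0" --pt "462 -412 0" --pt "509 -453 0" --pt "555 -494 0" --twist '[-6,-12,-18,-24,-30,-36,-42,-48,-54,-60,-66,-72]' --gripper '[50,50,50,50,50,50,50,50,50,50,50,50]'

```text
time_s: 1.7
ee_pos: [571.2, -3.7, 231.3]
ee_rot: [[0.089, 0.996, 0.0], [0.996, -0.089, -0.0], [-0.0, 0.0, -1.0]]
wrist_force: [1.3, -0.5, 0.5]
finger_gap: 42.8
finger_force: 0.0
```

>>> send_rows --pt "0 0 30" --pt "0 0 60" --pt "0 0 60" --pt "0 0 60" --twist '[0,0,0,0]' --gripper '[50,50,50,50]'

```text
time_s: 2.2
ee_pos: [570.7, -5.9, 172.3]
ee_rot: [[0.092, 0.996, 0.001], [0.996, -0.092, -0.0], [-0.0, 0.001, -1.0]]
wrist_force: [0.2, 0.1, -0.2]
finger_gap: 43.0
finger_force: 0.0
```

Run:
```python
from h import *
o=r.get_obs(); im,ci=grab('wrist'); save(im,'w1.png'); print(o['time_s'],o['ee_pos'],o['ee_rot'],o['joints'],o['wrist_force'],o['finger_gap'],ci)
```

```text
2.2 [570.67972707  -5.92173249 172.27389948] [[ 9.24976957e-02  9.95712375e-01  1.02151054e-03]
 [ 9.95712891e-01 -9.24975195e-02 -2.18500450e-04]
 [-1.23076411e-04  1.03734200e-03 -9.99999454e-01]] [-1.26064759e-01  4.81226600e-01  1.76083713e+00 -1.12899299e-04
  8.98488053e-01 -3.33644499e-02] [ 0.16052981  0.07709509 -0.21285249] 43.0235866159624 {'fx': 282.47461474159064, 'fy': 282.47461474159064, 'cx': 257.023269765189, 'cy': 191.47052968020074, 'eye': array([576.76276935,  58.85858514, 314.51329358]), 'orientation': array([[ 0.99580956,  0.08855711,  0.0228246 ],
       [-0.09144256,  0.96077235,  0.2618296 ],
       [ 0.00125762, -0.26281956,  0.96484418]])}
```

View pics/w1.png

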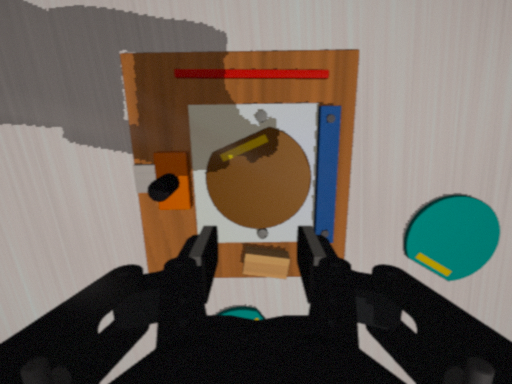

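The mirror disc is centred near (258,178), its tape runs (222,157)-(268,139), the bar is at x=318-340, the keeper knob at (163,187), and the guide pins at (262,116) and (262,233).

```bash
cat >> h.py <<'E'
def biggest(m):
    c,_=cv2.findContours(m,cv2.RETR_EXTERNAL,cv2.CHAIN_APPROX_NONE)
    return max(c,key=cv2.contourArea)[:,0,:]
def measure(verbose=1):
    o=r.get_obs(); im,ci=grab('wrist'); hsv=cv2.cvtColor(im,cv2.COLOR_RGB2HSV); out={}
    b=biggest(cv2.inRange(hsv,(105,120,40),(125,255,255)))
    P=ray(ci,b,32)[:,:2].astype(np.float32); rc=cv2.minAreaRect(P); out['bar']=rc
    q=cv2.boxPoints(rc); e=sorted([(np.linalg.norm(q[i]-q[(i+1)%4]),i) for i in range(4)])[-1][1]
    d=q[(e+1)%4]-q[e]; d/=np.linalg.norm(d); d*=np.sign(d[1]); xj=np.array([d[1],-d[0]]); out['xj_deg']=np.degrees(np.arctan2(xj[1],xj[0]))
    c=np.array(rc[0]); outer=((P-c)@xj).max()
    org=c+xj*(outer-65); out['origin']=org
    y=cv2.inRange(hsv,(22,120,60),(35,255,255)); 
    n,l,s,ce=cv2.connectedComponentsWithStats(y)
    best=None
    for i in range(1,n):
        if s[i,4]<15: continue
        T=ray(ci,np.argwhere(l==i)[:,::-1],28)[:,:2].astype(np.float32)
        dd=np.linalg.norm(T.mean(0)-org)
        if dd<75 and (best is None or len(T)>len(best)): best=T
    if best is not None:
        rc=cv2.minAreaRect(best); out['tape']=rc
        v=cv2.fitLine(best,cv2.DIST_L2,0,.01,.01).ravel(); t=v[:2]; mid=best.mean(0)
        nrm=np.array([t[1],-t[0]]); out['tmid_jig']=[(mid-org)@xj,(mid-org)@d]
        out['n']=nrm
    m=cv2.inRange(hsv,(8,100,40),(20,255,255)); out['im']=im;out['ci']=ci;out['hsv']=hsv;out['o']=o;out['d']=d;out['xj']=xj;out['mid']=None if best is None else mid
    if verbose:
        print(o['time_s'],o['ee_pos'].round(1),o['wrist_force'].round(1))
        for k in('bar','xj_deg','origin','tape','tmid_jig','n'): print(k,out.get(k))
    return out
E
python3 - <<'E'
from h import *
m=measure()
h=m['hsv']; print(h[180,260],h[200,230],h[140,290],h[60,260],h[260,345],h[265,265],h[180,170],h[150,240])
o=m['ci']
for uv,z in(((262,116),26),((262,233),26)):
    p=ray(o,[uv],z)[0,:2]; print(p,(p-m['origin'])@m['xj'],(p-m['origin'])@m['d'])
E
```

```text
2.25 [570.8  -5.9 172.5] [ 0.2 -0.3 -0.1]
bar ((641.6953735351562, -10.003494262695312), (141.22113037109375, 20.01263999938965), 85.65209197998047)
xj_deg -4.347896
origin [586.85997315  -5.83429781]
tape ((560.7339477539062, 27.925750732421875), (49.76778793334961, 8.71735668182373), 18.89604377746582)
tmid_jig [np.float64(-27.32793289620662), np.float64(32.23993103687462)]
n [ 0.32561618 -0.94550204]
[ 15 179 118] [ 16 202 106] [ 15 174 123] [ 13 183 131] [10 18 85] [ 15 148 171] [135 153  10] [ 23 223 111]
[582.09642204  56.91379624] -9.506919620594001 62.206376089274805
[571.25361059 -67.39469899] -10.894413385778005 -62.566391337589245
```

```bash
cat >> h.py <<'E'
def disc(m):
    h=m['hsv']; k=((h[...,1]>100)&((h[...,0]<30))).astype(np.uint8)
    c0=m['origin']+np.array(m['xj'])*-15
    # pick the component whose points lie near the centre
    n,l,s,ce=cv2.connectedComponentsWithStats(k)
    best=None
    for i in range(1,n):
        if s[i,4]<3000: continue
        P=ray(m['ci'],[ce[i]],28)[0,:2]
        if np.linalg.norm(P-c0)<45 and s[i,4]<12000: best=i if best is None or s[i,4]>s[best,4] else best
    P=ray(m['ci'],biggest((l==best).astype(np.uint8)),28)[:,:2].astype(np.float32)
    # contour edge: fit circle of r=55 to points robustly
    from scipy.optimize import least_squares
    c=least_squares(lambda c:np.linalg.norm(P-c,axis=1)-55,P.mean(0),loss='soft_l1',f_scale=1).x
    res=np.linalg.norm(P-c,axis=1)-55
    v=np.array(c)-m['origin']; return c,(v@m['xj'],v@m['d']),np.percentile(res,[5,50,95])
E
python3 - <<'E'
from h import *
m=measure(0); c,j,res=disc(m); print(c,j,res)
mid=m['mid']-c; print(mid,np.degrees(np.arctan2(mid[1],mid[0])), np.linalg.norm(mid))
E
```

```text
[572.47636842  -6.66243216] (np.float64(-14.23703514425426), np.float64(-1.3348232014156225)) [-9.57935786 -2.03264911 -0.69328169]
[-9.8730359  35.21051451] 105.66350790498093 36.5685270377436
```

>>> send_rows --pt "-0.7 1.3 40" --pt "-0.7 1.3 90" --pt "-0.7 1.3 130" --pt "-0.7 1.3 136" --pt "-0.7 1.3 138" --pt "-0.7 1.3 140" --pt "-0.7 1.3 140" --twist '[0,0,0,0,0,0,0]' --gripper '[50,50,50,50,50,50,50]'

```text
time_s: 3.22
ee_pos: [571.9, -6.6, 32.4]
ee_rot: [[0.092, 0.996, 0.002], [0.996, -0.092, -0.0], [-0.0, 0.002, -1.0]]
wrist_force: [-1.1, -0.9, 0.1]
finger_gap: 42.6
finger_force: 0.0
```

>>> send_rows --pt "0 0 1" --pt "0 0 2" --pt "0 0 3" --pt "0 0 4" --pt "0 0 4" --pt "0 0 4" --twist '[0,0,0,0,0,0]' --gripper '[50,50,50,50,50,50]'

```text
time_s: 3.98
ee_pos: [571.5, -6.6, 27.3]
ee_rot: [[0.092, 0.996, -0.0], [0.996, -0.092, -0.0], [-0.0, -0.0, -1.0]]
wrist_force: [-0.4, 0.3, 1.4]
finger_gap: 42.8
finger_force: 0.0
```

>>> send_rows --pt "0 0 0.5" --pt "0 0 1" --pt "0 0 1" --pt "0 0 1" --twist '[0,0,0,0]' --gripper '[50,50,50,50]'

```text
time_s: 4.47
ee_pos: [571.4, -6.5, 26.3]
ee_rot: [[0.092, 0.996, -0.0], [0.996, -0.092, -0.0], [-0.0, -0.0, -1.0]]
wrist_force: [0.6, -0.5, 0.1]
finger_gap: 42.4
finger_force: 0.0
```

>>> send_rows --pt "0 0 0.5" --pt "0 0 1" --pt "0 0 1.5" --pt "0 0 1.5" --pt "0 0 1.5" --twist '[0,0,0,0,0]' --gripper '[50,50,50,50,50]'

```text
time_s: 5.1
ee_pos: [571.5, -6.5, 25.1]
ee_rot: [[0.092, 0.996, 0.0], [0.996, -0.092, -0.0], [-0.0, 0.0, -1.0]]
wrist_force: [-1.9, 0.1, 5.7]
finger_gap: 42.8
finger_force: 3.3
```

>>> send_rows --pt "0 0 0.2" --pt "0 0 0.2" --pt "0 0 0.2" --pt "0 0 0.2" --pt "0 0 0.2" --pt "0 0 0.2" --twist '[2,5,9,13,17,20]' --gripper '[50,50,50,50,50,50]'

```text
time_s: 5.85
ee_pos: [571.9, -6.7, 25.1]
ee_rot: [[0.429, 0.903, 0.001], [0.903, -0.429, -0.0], [0.0, 0.001, -1.0]]
wrist_force: [0.3, -0.9, 6.9]
finger_gap: 42.7
finger_force: 3.5
```

Run:
```python
from h import *
F=[]
for i in range(6):
    r.grab_frame('wrist'); F.append(r.get_obs()['wrist_force'])
print(np.mean(F,0),np.std(F,0))
m=measure()
print(disc(m)); save(m['im'],'w2.png')
```

```text
[-0.20716622  0.62504466  6.88274168] [0.70624337 0.53346046 0.31174778]
6.15 [571.9  -6.5  25.1] [-0.7  1.2  7.1]
bar ((641.3615112304688, -4.3981781005859375), (130.89276123046875, 21.72830581665039), 85.55269622802734)
xj_deg -4.447281
origin [ 5.87388711e+02 -2.00391891e-01]
tape ((571.4569091796875, 31.387178421020508), (50.12775421142578, 8.457368850708008), 3.944359540939331)
tmid_jig [np.float64(-17.850194109683006), np.float64(30.358964292879364)]
n [ 0.06836233 -0.9976606 ]Traceback (most recent call last):
  File "<stdin>", line 7, in <module>
  File "h.py", line 49, in disc
    P=ray(m['ci'],biggest((l==best).astype(np.uint8)),28)[:,:2].astype(np.float32)
                  ~~~~~~~^^^^^^^^^^^^^^^^^^^^^^^^^^^^
  File "h.py", line 12, in biggest
    return max(c,key=cv2.contourArea)[:,0,:]
           ~~~^^^^^^^^^^^^^^^^^^^^^^^
ValueError: max() iterable argument is empty
```

The mirror turns with the fingers at a 6.9 N press, so I'll carry on.

>>> send_rows --pt "0 0 0" --pt "0 0 0" --pt "0 0 0" --pt "0 0 0" --pt "0 0 0" --pt "0 0 0" --pt "0 0 0" --pt "0 0 0" --pt "0 0 0" --pt "0 0 0" --pt "0 0 0" --pt "0 0 0" --twist '[4,11,18,25,32,39,46,53,60,67,74,80]' --gripper '[50,50,50,50,50,50,50,50,50,50,50,50]'

```text
time_s: 7.7
ee_pos: [572.1, -6.5, 25.1]
ee_rot: [[0.964, -0.267, 0.002], [-0.267, -0.964, -0.0], [0.002, -0.0, -1.0]]
wrist_force: [0.5, 1.4, 4.9]
finger_gap: 42.8
finger_force: 3.3
```

Run:
```python
from h import *
m=measure(); save(m['im'],'w2.png')
im,ci=grab('top'); save(cv2.resize(im[145:245,198:305],None,fx=5,fy=5,interpolation=cv2.INTER_CUBIC),'t2.png')
print(r.get_obs()['wrist_force'],r.get_obs()['joints'][5])
```

```text
7.7 [572.1  -6.5  25.1] [0.5 1.4 4.9]
bar ((642.621826171875, -10.907966613769531), (141.74891662597656, 19.124940872192383), 85.58049011230469)
xj_deg -4.4195137
origin [587.34921613  -6.63603402]
tape ((610.843994140625, 5.924188613891602), (8.598207473754883, 50.190223693847656), 23.125450134277344)
tmid_jig [np.float64(22.72152523557041), np.float64(13.834852728764075)]
n [-0.920152  -0.3915614]
[0.26252862 0.84339644 6.73137821] 1.7137721930540977
```

View pics/w2.png

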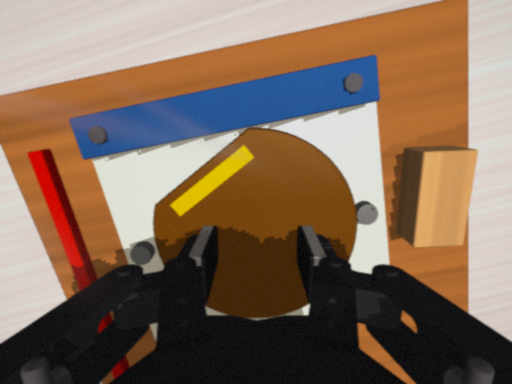

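The wrist view shows the tape running (178,210)-(248,152). The flat is still about 27° short of parallel with the bar, so I'll turn the rest of the way.

>>> send_rows --pt "0 0 0" --pt "0 0 0" --pt "0 0 0" --pt "0 0 0" --pt "0 0 0" --pt "0 0 0" --twist '[4,10,16,22,27,27.5]' --gripper '[50,50,50,50,50,50]'

```text
time_s: 8.55
ee_pos: [572.1, -6.6, 25.1]
ee_rot: [[0.733, -0.68, 0.002], [-0.68, -0.733, -0.0], [0.002, -0.001, -1.0]]
wrist_force: [0.8, -0.3, 6.5]
finger_gap: 42.8
finger_force: 3.3
```

Run:
```python
from h import *
m=measure(); save(m['im'],'w3.png')
R=m['o']['ee_rot']; print('jigx in tool',np.r_[m['xj'],0]@R)
```

```text
8.55 [572.1  -6.6  25.1] [ 0.8 -0.3  6.5]
bar ((642.1621704101562, -11.079856872558594), (141.91712951660156, 19.626405715942383), 85.61351776123047)
xj_deg -4.386486
origin [587.13702076  -6.85895734]
tape ((612.3876342773438, -5.148406982421875), (8.630115509033203, 50.00899887084961), 5.048035144805908)
tmid_jig [np.float64(25.161332894730453), np.float64(2.851558467410886)]
n [-0.99635196 -0.08533905]
jigx in tool [ 0.78279451 -0.62227772  0.00180333]
```

View pics/w3.png

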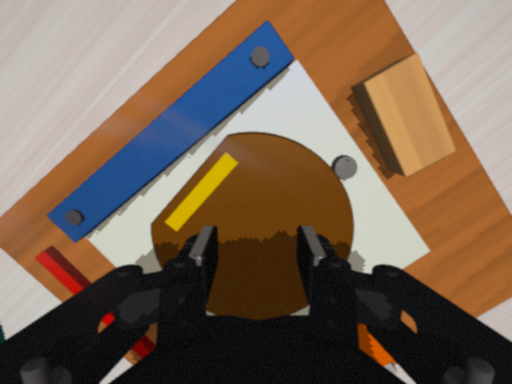

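>>> send_rows --pt "0 0 0" --pt "0 0 0" --pt "0.8 -0.6 0" --pt "2.4 -1.9 0" --pt "4.0 -3.1 0" --pt "5.5 -4.4 0" --pt "7.1 -5.6 0" --pt "8.6 -6.8 0" --pt "9.4 -7.5 0" --pt "9.4 -7.5 0" --twist '[4,9.5,9.5,9.5,9.5,9.5,9.5,9.5,9.5,9.5]' --gripper '[50,50,50,50,50,50,50,50,50,50]'

```text
time_s: 9.85
ee_pos: [582.8, -7.3, 24.8]
ee_rot: [[0.612, -0.791, -0.001], [-0.791, -0.612, 0.0], [-0.001, 0.001, -1.0]]
wrist_force: [-4.0, 0.3, 9.7]
finger_gap: 43.0
finger_force: 4.1
```

Run:
```python
from h import *
m=measure(); save(m['im'],'w4.png')
R=m['o']['ee_rot']; print('jigx in tool',np.r_[m['xj'],0]@R)
n=-m['n']*np.sign(m['n'][0])*-1; print('err deg',np.degrees(np.arctan2(n[1],n[0]))-m['xj_deg'])
```

```text
9.85 [582.8  -7.3  24.8] [-4.   0.3  9.7]
bar ((642.27197265625, -11.131141662597656), (141.63232421875, 19.515501022338867), 85.70466613769531)
xj_deg -4.295334
origin [587.18490362  -6.99363558]
tape ((622.4095458984375, -10.14112663269043), (50.00387191772461, 8.59891128540039), 88.18363952636719)
tmid_jig [np.float64(35.41084100782593), np.float64(-1.3740356584931406)]
n [ 0.99950624 -0.03142205]
jigx in tool [ 0.66919675 -0.74308381 -0.00147786]
err deg 2.494687
```

View pics/w4.png

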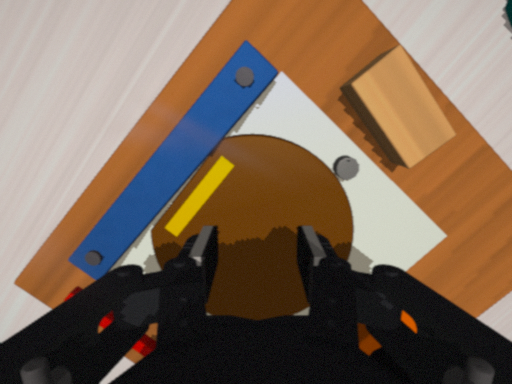

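The flat's corner is touching the bar (-4 N along x) with about 2.5° left, so I'll add a little twist and push and ease the press.

>>> send_rows --pt "0 0 -0.2" --pt "0 0 -0.3" --pt "0.7 -0.7 -0.3" --pt "1.3 -1.5 -0.3" --pt "1.3 -1.5 -0.3" --twist '[1.5,3,3.5,3.5,3.5]' --gripper '[50,50,50,50,50]'

```text
time_s: 10.52
ee_pos: [584.7, -7.5, 25.1]
ee_rot: [[0.562, -0.827, -0.002], [-0.827, -0.562, 0.0], [-0.001, 0.001, -1.0]]
wrist_force: [-5.1, 0.0, 7.4]
finger_gap: 42.9
finger_force: 3.6
```

```bash
cat >> h.py <<'E'
def rep():
    m=measure(0)
    R=m['o']['ee_rot']; print('jigx in tool',np.r_[m['xj'],0]@R)
    n=m['n']*np.sign(m['n'][0]); print('err deg',np.degrees(np.arctan2(n[1],n[0]))-m['xj_deg'],m['xj_deg'],m['tmid_jig'],m['o']['ee_pos'])
    print(np.mean([(r.grab_frame('wrist'),r.get_obs()['wrist_force'])[1] for _ in range(4)],0))
    return m
E
python3 - <<'E'
from h import *
m=rep(); save(cv2.resize(m['im'][30:290,60:320],None,fx=2.2,fy=2.2),'w5.png')
E
```

```text
jigx in tool [ 0.62387754 -0.78152056 -0.00154269]
err deg -0.3349104 -4.3812165 [np.float64(36.60260568063502), np.float64(-3.3104630203062024)] [584.74195414  -7.48606703  25.07058295]
[-4.98493443 -0.31892191  7.18261542]
```

View pics/w5.png

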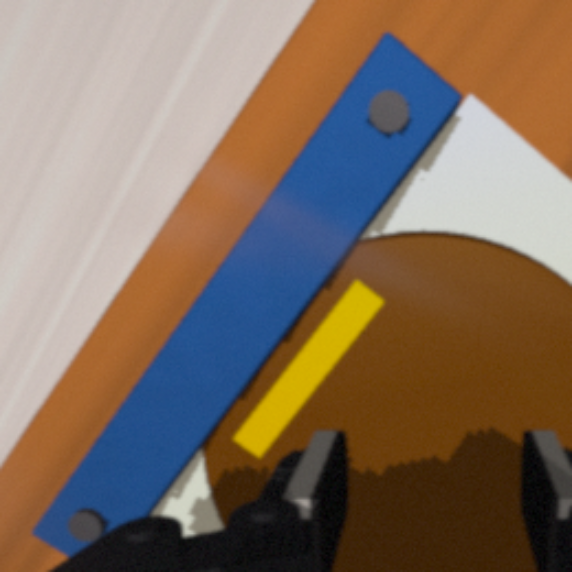

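The crop shows the flat edge against the blue bar's face along its whole length, from about (205,445) to (355,245). The angle error is about 0.3°. I'll lift off and go over the knob.

>>> send_rows --pt "0 0 -2" --pt "0 0 -10" --pt "0 0 -40" --pt "0 0 -80" --pt "0 0 -125" --pt "-20 25 -125" --pt "-40 50 -125" --pt "-60 74 -125" --pt "-69.5 86 -125" --pt "-69.5 86 -125" --pt "-69.5 86 -125" --twist '[0,0,0,0,-9,-18,-27,-36,-45,-51.4,-51.4]' --gripper '[50,50,50,50,60,70,70,70,70,70,70]'

```text
time_s: 12.15
ee_pos: [475.4, 1.6, 150.3]
ee_rot: [[0.997, -0.077, 0.001], [-0.077, -0.997, -0.0], [0.001, 0.0, -1.0]]
wrist_force: [-0.9, 0.4, -0.3]
finger_gap: 59.9
finger_force: 0.0
```

Run:
```python
from h import *
m=rep(); save(m['im'],'w6.png'); print(m['o']['time_s'],m['origin'],m['o']['ee_rot'])
k=cv2.inRange(m['hsv'],(5,190,100),(12,255,255))
P=ray(m['ci'],biggest(k),36)[:,:2].astype(np.float32); print(cv2.minAreaRect(P))
```

```text
Traceback (most recent call last):
  File "h.py", line 56, in rep
    m=measure(0)
  File "h.py", line 15, in measure
    b=biggest(cv2.inRange(hsv,(105,120,40),(125,255,255)))
  File "h.py", line 12, in biggest
    return max(c,key=cv2.contourArea)[:,0,:]
           ~~~^^^^^^^^^^^^^^^^^^^^^^^
ValueError: max() iterable argument is empty
```

Run:
```python
from h import *
im,ci=grab('wrist'); save(im,'w6.png'); hsv=cv2.cvtColor(im,cv2.COLOR_RGB2HSV)
p=r.get_obs()['ee_pos']; R=np.array(ci['orientation']); 
for q in([474.6,1.8,74],[474.6,1.8,60]):
    c=(np.array(q)-ci['eye'])@R; print(ci['cx']+ci['fx']*c[0]/-c[2],ci['cy']-ci['fy']*c[1]/-c[2])
k=cv2.inRange(hsv,(5,190,100),(12,255,255))
P=ray(ci,biggest(k),36)[:,:2].astype(np.float32); print(cv2.minAreaRect(P))
```

```text
255.09272128832583 201.13765506678232
255.1844324947309 196.33277737961532
((497.4839782714844, 5.788480758666992), (47.58440399169922, 8.349954605102539), 85.51643371582031)
```

View pics/w6.png

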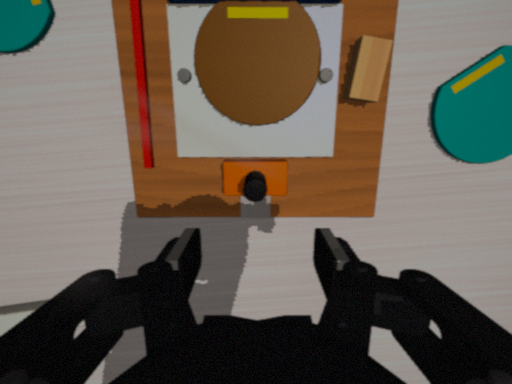

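The knob's top is near (255,188), the keeper's front edge is at row 160, and the mirror's tape at (257,13) still sits at the bar.

Run:
```python
from h import *
im,ci=grab('wrist'); hsv=cv2.cvtColor(im,cv2.COLOR_RGB2HSV)
k=((hsv[...,2]<45)).astype(np.uint8); k[:165]=0;k[203:]=0; k[:,:235]=0;k[:,280:]=0
c=biggest(k); print(cv2.boundingRect(c),cv2.minEnclosingCircle(c))
print(ray(ci,[[255,190],[255,202],[255,187]],74)); print(ray(ci,[[255,159.5]],36)); print(ray(ci,[[255,156.5]],20), ray(ci,[[184,75],[326,75]],26))
```

```text
(243, 172, 23, 30) ((254.5, 186.4310302734375), 14.646077156066895)
[[483.91051957   1.12702522  74.        ]
 [473.89935321   1.93063799  74.        ]
 [486.37750516   0.92899624  74.        ]]
[[ 5.02583716e+02 -1.45520032e-01  3.60000000e+01]]
[[ 5.03060874e+02 -8.85032344e-02  2.00000000e+01]] [[580.34285602  56.25743683  26.        ]
 [570.60545251 -68.1600127   26.        ]]
```

>>> send_rows --pt "9 -0.2 20" --pt "9 -0.2 60" --pt "9 -0.2 90" --pt "9 -0.2 102" --pt "9 -0.2 104" --pt "9 -0.2 104" --pt "9 -0.2 104" --pt "9 -0.2 104" --pt "9 -0.2 104" --pt "9 -0.2 104" --twist '[0,0,0,0,0,0,0,0,0,0]' --gripper '[70,70,70,70,70,40,10,10,10,10]' --force 20

```text
time_s: 13.55
ee_pos: [484.7, 2.4, 47.0]
ee_rot: [[0.997, -0.077, 0.002], [-0.077, -0.997, 0.001], [0.002, -0.001, -1.0]]
wrist_force: [2.2, 16.7, 6.3]
finger_gap: 19.2
finger_force: 19.3
```

>>> send_rows --pt "0 -0.6 0" --pt "1 -1 0" --pt "4 -1 0" --pt "8 -1 0" --pt "12 -1 0" --pt "16 -1 0" --pt "20 -1 0" --pt "23 -1 0" --pt "25 -1 0" --pt "25 -1 0" --pt "25 -1 0" --twist '[0,0,0,0,0,0,0,0,0,0,0]' --gripper '[10,10,10,10,10,10,10,10,10,10,10]'

```text
time_s: 14.92
ee_pos: [509.6, 0.7, 47.0]
ee_rot: [[0.997, -0.077, 0.002], [-0.077, -0.997, 0.0], [0.002, -0.0, -1.0]]
wrist_force: [0.5, 7.2, 6.3]
finger_gap: 19.4
finger_force: 19.3
```

```bash
cat > f.py <<'E'
from h import *
print(r.get_obs()['ee_pos'],np.mean([(r.grab_frame('wrist'),r.get_obs()['wrist_force'])[1] for _ in range(4)],0))
E
python3 f.py
python3 - <<'E'
from h import *
o=r.get_obs();im,ci=grab('wrist'); save(im,'w7.png'); hsv=cv2.cvtColor(im,cv2.COLOR_RGB2HSV); print(ci['eye'])
E
```

```text
[509.60825262   0.73199557  46.97475229] [-0.30698016  6.89517232  6.41603456]
[575.46399824  -5.53415606 189.33059834]
```

View pics/w7.png

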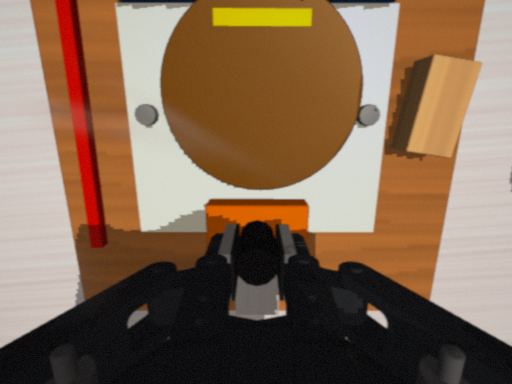

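The keeper is moving with the gripper. Its front edge at row 200 is still a few mm from the mirror's back at row 188.

Run:
```python
from h import *
ci=r.camera_info('wrist'); print(ray(ci,[[262,189.5]],28),ray(ci,[[262,189.5]],20),ray(ci,[[258,200]],36),ray(ci,[[262,8],[262,26]],28))
```

```text
[[533.10678737  -5.34251645  28.        ]] [[531.00639209  -5.33301318  20.        ]] [[529.24315042  -2.6535557   36.        ]] [[627.31813515 -12.0659996   28.        ]
 [619.23300896 -11.48899681  28.        ]]
```

>>> send_rows --pt "1 0 0" --pt "2 0 0" --pt "3 0 0" --pt "3.5 0 0" --pt "3.5 0 0" --twist '[0,0,0,0,0]' --gripper '[10,10,10,10,10]'

```text
time_s: 15.8
ee_pos: [512.8, 0.5, 47.0]
ee_rot: [[0.997, -0.077, 0.001], [-0.077, -0.997, 0.0], [0.001, -0.0, -1.0]]
wrist_force: [-1.1, 6.4, 7.4]
finger_gap: 19.3
finger_force: 19.3
```

```bash
python3 f.py
```

```text
[5.12846704e+02 4.87551561e-01 4.69565574e+01] [-1.14601229  6.5909039   6.84245063]
```

>>> send_rows --pt "0.3 0 0" --pt "0.6 0 0" --pt "0.8 0 0" --pt "0.8 0 0" --twist '[0,0,0,0]' --gripper '[10,10,10,10]'

```text
time_s: 16.5
ee_pos: [513.6, 0.4, 47.0]
ee_rot: [[0.997, -0.077, 0.001], [-0.077, -0.997, 0.0], [0.001, -0.0, -1.0]]
wrist_force: [-1.5, 6.2, 7.2]
finger_gap: 19.3
finger_force: 19.4
```

```bash
python3 f.py
```

```text
[5.13567119e+02 4.38558041e-01 4.69556874e+01] [-1.86886748  6.33794365  7.02244421]
```

>>> send_rows --pt "0.3 0 0" --pt "0.6 0 0" --pt "0.6 0 0" --twist '[0,0,0]' --gripper '[10,10,10]'

```text
time_s: 17.08
ee_pos: [514.2, 0.4, 47.0]
ee_rot: [[0.997, -0.077, 0.001], [-0.077, -0.997, 0.0], [0.001, -0.0, -1.0]]
wrist_force: [-2.3, 6.0, 7.8]
finger_gap: 19.0
finger_force: 19.4
```

```bash
python3 f.py
```

```text
[5.14184121e+02 4.01169925e-01 4.69551891e+01] [-1.70437659  6.71546445  7.62655992]
```

>>> send_rows --pt "0.3 0 0" --pt "0.6 0 0" --pt "0.6 0 0" --twist '[0,0,0]' --gripper '[10,10,10]'

```text
time_s: 17.65
ee_pos: [514.8, 0.3, 47.0]
ee_rot: [[0.997, -0.077, 0.001], [-0.077, -0.997, 0.0], [0.001, -0.0, -1.0]]
wrist_force: [-2.0, 6.9, 8.2]
finger_gap: 18.8
finger_force: 19.4
```

```bash
python3 f.py
```

```text
[5.14783074e+02 3.26284475e-01 4.69578117e+01] [-1.69230916  6.50634112  7.11832508]
```

>>> send_rows --pt "0.3 0 0" --pt "0.6 0 0" --pt "0.6 0 0" --twist '[0,0,0]' --gripper '[10,10,10]'

```text
time_s: 18.23
ee_pos: [515.4, 0.3, 46.9]
ee_rot: [[0.997, -0.077, 0.001], [-0.077, -0.997, 0.0], [0.001, -0.0, -1.0]]
wrist_force: [-2.0, 6.5, 6.4]
finger_gap: 19.6
finger_force: 19.4
```

```bash
python3 f.py;  python3 - <<'E'
from h import *
im,ci=grab('wrist'); save(cv2.resize(im[0:260,130:390],None,fx=2.2,fy=2.2),'w8.png'); print(im[170:215:2,230].tolist()); print(im[170:215:2,262].tolist())
E
```

```text
[5.15358955e+02 3.02214054e-01 4.69415110e+01] [-2.35733623  6.51720067  7.18798332]
[[121, 76, 21], [120, 72, 25], [116, 69, 12], [118, 70, 18], [118, 70, 21], [119, 69, 21], [114, 67, 14], [115, 68, 13], [116, 70, 22], [117, 69, 19], [118, 72, 20], [111, 68, 24], [160, 157, 142], [219, 220, 210], [182, 171, 154], [106, 48, 3], [110, 47, 5], [124, 55, 1], [203, 91, 0], [220, 98, 0], [222, 100, 0], [221, 100, 0], [221, 101, 0]]
[[124, 77, 27], [121, 74, 20], [123, 79, 30], [124, 75, 30], [121, 74, 22], [118, 71, 18], [122, 74, 24], [120, 73, 21], [121, 74, 23], [119, 72, 18], [118, 70, 19], [119, 72, 23], [116, 67, 11], [115, 69, 12], [97, 57, 17], [99, 42, 0], [107, 45, 0], [122, 54, 0], [197, 86, 0], [222, 101, 0], [221, 101, 0], [222, 103, 0], [221, 104, 0]]
```

View pics/w8.png

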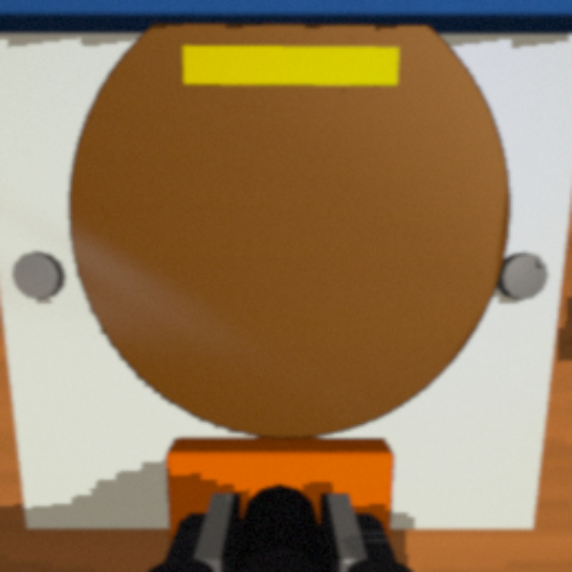

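The keeper's front face at row 438 is within a hair of the mirror's back, and the flat is still on the bar. I'll creep on until contact.

>>> send_rows --pt "0.2 0 0" --pt "0.4 0 0" --pt "0.4 0 0" --twist '[0,0,0]' --gripper '[10,10,10]'

```text
time_s: 18.85
ee_pos: [515.8, 0.3, 47.0]
ee_rot: [[0.997, -0.077, 0.001], [-0.077, -0.997, 0.0], [0.001, -0.0, -1.0]]
wrist_force: [-1.6, 7.6, 7.0]
finger_gap: 19.6
finger_force: 19.4
```

```bash
python3 f.py
```

```text
[5.15778402e+02 2.66778348e-01 4.69597441e+01] [-1.75169359  6.85569776  7.26508811]
```

>>> send_rows --pt "0.2 0 0" --pt "0.4 0 0" --pt "0.4 0 0" --twist '[0,0,0]' --gripper '[10,10,10]'

```text
time_s: 19.42
ee_pos: [516.2, 0.2, 46.9]
ee_rot: [[0.997, -0.077, 0.001], [-0.077, -0.997, 0.0], [0.001, -0.0, -1.0]]
wrist_force: [-2.2, 6.6, 7.2]
finger_gap: 19.3
finger_force: 19.3
```

```bash
python3 f.py
```

```text
[5.16154310e+02 2.27141118e-01 4.69460706e+01] [-1.9499634   6.21324875  7.00831792]
```

>>> send_rows --pt "0.2 0 0" --pt "0.4 0 0" --pt "0.4 0 0" --twist '[0,0,0]' --gripper '[10,10,10]'

```text
time_s: 20.0
ee_pos: [516.6, 0.2, 47.0]
ee_rot: [[0.997, -0.077, 0.001], [-0.077, -0.997, 0.0], [0.001, -0.0, -1.0]]
wrist_force: [-1.6, 6.5, 7.2]
finger_gap: 19.4
finger_force: 19.4
```

```bash
python3 f.py
```

```text
[5.16564506e+02 1.88598176e-01 4.69785855e+01] [-1.43718474  6.52662475  7.3161252 ]
```

>>> send_rows --pt "0.2 0 0" --pt "0.4 0 0" --pt "0.4 0 0" --twist '[0,0,0]' --gripper '[10,10,10]'

```text
time_s: 20.58
ee_pos: [516.7, 0.2, 47.0]
ee_rot: [[0.997, -0.077, 0.0], [-0.077, -0.997, 0.0], [0.0, -0.0, -1.0]]
wrist_force: [-3.3, 6.9, 8.0]
finger_gap: 19.3
finger_force: 19.4
```

```bash
python3 f.py;  python3 - <<'E'
from h import *
im,ci=grab('wrist'); print(im[190:215,262].tolist()); print(im[190:215,230,0].tolist()); print(im[0:25,262,:].tolist())
E
```

```text
[5.16686996e+02 1.84773589e-01 4.69632090e+01] [-3.48338181  6.62227973  8.44829797]
[[119, 72, 20], [121, 73, 24], [120, 72, 17], [120, 71, 20], [119, 72, 22], [118, 70, 19], [118, 70, 21], [118, 72, 23], [115, 68, 16], [112, 67, 15], [100, 58, 10], [98, 46, 3], [105, 46, 0], [110, 47, 0], [122, 50, 0], [159, 68, 0], [200, 88, 0], [218, 98, 0], [221, 102, 0], [222, 104, 0], [222, 102, 0], [222, 104, 0], [223, 103, 0], [221, 101, 0], [223, 104, 0]]
[117, 114, 116, 114, 110, 114, 153, 197, 182, 129, 109, 108, 106, 112, 122, 161, 202, 217, 222, 222, 222, 221, 223, 221, 221]
[[35, 83, 142], [37, 83, 141], [34, 81, 141], [36, 81, 139], [37, 81, 140], [31, 80, 140], [37, 82, 141], [33, 79, 136], [31, 69, 118], [20, 50, 91], [10, 32, 59], [4, 26, 43], [21, 28, 45], [58, 40, 37], [111, 71, 33], [135, 91, 42], [138, 91, 40], [138, 90, 45], [138, 90, 39], [140, 92, 44], [138, 91, 41], [139, 92, 43], [144, 102, 44], [170, 140, 33], [204, 188, 0]]
```

>>> send_rows --pt "0.2 0 0" --pt "0.3 0 0" --pt "0.3 0 0" --twist '[0,0,0]' --gripper '[10,10,10]'

```text
time_s: 21.2
ee_pos: [516.7, 0.2, 47.0]
ee_rot: [[0.997, -0.077, -0.0], [-0.077, -0.997, 0.0], [-0.0, -0.0, -1.0]]
wrist_force: [-3.3, 5.9, 9.3]
finger_gap: 19.3
finger_force: 19.5
```

```bash
python3 f.py
```

```text
[5.16742454e+02 1.93449598e-01 4.69515714e+01] [-4.32927333  6.5493987   9.24589888]
```

The keeper has stopped against the mirror with about 4 N, so I'll release and withdraw.

>>> send_rows --pt "0 0 0" --pt "0 0 0" --pt "0 0 0" --pt "0 0 0" --pt "0 0 -10" --pt "0 0 -40" --pt "0 0 -80" --pt "0 0 -110" --pt "0 0 -110" --pt "0 0 -110" --twist '[0,0,0,0,0,0,0,0,0,0]' --gripper '[40,60,60,60,60,60,60,60,60,60]'

```text
time_s: 22.65
ee_pos: [516.9, -0.4, 155.7]
ee_rot: [[0.997, -0.077, -0.0], [-0.077, -0.997, -0.0], [-0.0, 0.0, -1.0]]
wrist_force: [-0.1, -0.2, -0.1]
finger_gap: 51.3
finger_force: 0.0
```

Run:
```python
from h import *
m=rep(); save(m['im'],'w9.png'); print(ray(m['ci'],[[262,190]],36))
```

```text
jigx in tool [ 9.99999170e-01 -1.30871451e-03 -2.29665067e-04]
err deg -0.14468622 -4.3186007 [np.float64(37.40843439260743), np.float64(-2.1906289152028644)] [ 5.16920370e+02 -3.88307072e-01  1.55741800e+02]
[ 0.15675159 -0.00584276 -0.32673293]
[[513.24156054  -6.35315639  36.        ]]
```

View pics/w9.png

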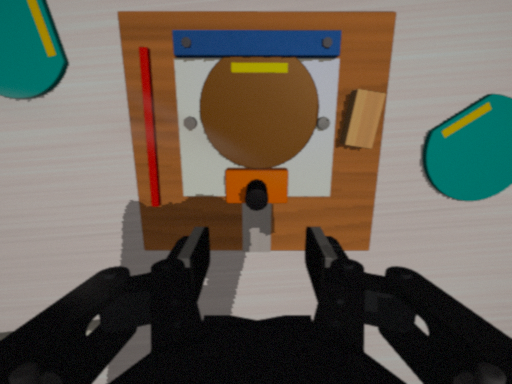

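The final view shows the flat on the bar at row 57 (0.1° error), the keeper against the mirror's back at row 168, and the gripper clear of both. I'm handing the job in.

```bash
python3 -c "
from bench import r
print(r.job_done())"
```

```text
the job is handed in; nothing more can be done
None
```

I turned the mirror until its flat was flush against the blue bar (about 0.1° off in the last view), slid the keeper up until it touched the mirror's back, and let go of everything. The job is handed in; the hand-in gave no verdict.

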